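# Load the moisture meter and clip its cover on

## Robot

A 7-joint arm with a two-finger parallel gripper is mounted at the origin on the work surface; the furniture and walls round the work are solid. World frame = base frame: x ahead of the robot, y to its left, z up, the work surface at z = 0. Lengths are in m, angles in rad, forces in N, time in s.
With the tool pointing down it reaches from about 0.4 to 0.9 m from the base axis. Payload 5.5 kg.
Tool frame: the origin (TCP) lies between the finger pads; the fingertips stand 11 mm ahead of it and the grasp point (between the pads) lies 8 mm behind it (nose_length is the distance from the TCP to the fingertips, in m); x points along the fingers, y is the direction in which the jaws open and shut, and the axes are right-handed (so a half turn about x gives the same grasp; the last joint's range is limited). The gripper opens to 92 mm and grips with 3 to 60 N. Pads are 19 mm wide; open, the fingers measure 130 mm over their backs; the gripper's body (75 mm by 190 mm) begins 47 mm behind the grasp point.
Start: joints at [-0.897, 0.501, -0.427, 1.55, 0.221, 1.138, -0.21], TCP at [0.26, 0.596, 0.238] pointing down, gripper open.
Joint ranges: [-2.88, 2.88], [-0.31, 2.03], [-1.54, 1.56], [0.2, 2.42], [-1.41, 4.55], [0.19, 2.02], [-2.57, 2.57]. Speed limits (rad/s): [2.57, 2.57, 3.14, 3.14, 3.14, 3.14, 3.14].

## Interface

Orientations are given as a rotation vector (axis times angle).
In Python, from rig import read_state, capture, calibration, close_job, find_in, mark_of, nose_length gives the robot as it stands.
- The arm moves only by the tool arm_command, never from a script. Its argument "moves" is a list of rows, each a list of 3 entries, a list of its own where there are three numbers: the shift along the tool's x, y, z in cm, then the turn, a rotation vector about the tool's x, y, z in degrees, then the opening in per cent of the stroke, from 0 (shut) to 100 (fully open). A call has 1 to 20 rows; each row is the pose to reach, as a shift and turn from the pose commanded when the call began, along the tool's axes at that moment; what a row does not reach only later rows make up. A row lasts 1/12 s, in which the tool goes at most 41.7 mm and 7.16 degrees, less where a joint would pass 70% of its speed; a pose out of reach is approached as far as the arm can. A call with a gripper value outside its range is refused whole. The fingers move at their own pace and stop on an object; "newtons" is the grip in N (left out, the last holds). Time passes only in rows, so rows that repeat a pose let the fingers close. It gives the time, the measured TCP pose, the force and the opening at its end, in the units of the state.
- read_state(): the state, without advancing time (a new reading comes with each control period).
- capture(name): name is "scene" or "side" or "wrist"; returns the picture (480x640x3 uint8, red, green, blue); there is no depth.
- calibration(name): a dict with "vertical_fov" (degrees; the focal length in pixels is half the picture's height over the tangent of half this angle, whatever the lens; pixels are square), "cx", "cy" (the principal point, pixels), "origin" and "attitude" of the camera in the world; the wrist camera has in their place "mount" (4x4, takes a point from camera to tool coordinates, whose origin is the TCP and whose axes are the tool frame's). Camera axes: x right, y down, z forward; pixel columns grow to the right and rows downward; lengths in m; the calibration is good to about 2 mm. A picture is of the moment at which its call begins: read the wrist's pose just before it. calibration takes no time and is no camera call.
- close_job(): hands the job in, once; it reports no verdict.
Trained networks look in the newest picture that a camera, given by its name, has taken for a name from the list of things; names that differ only in an ending like _2 or _b are one class to them, and where a whole thing is asked for, a point or a joint stands for the part that bears it (a point fixed in the world has none). Each returns a list of dicts, best first, with "confidence" (0 to 1); they miss things now and then, are a little off and sometimes report something else, mostly with a low value. They report only what shows in the picture. A call takes as long as a camera call. They do not tell look-alikes from the thing itself.
- find_in(thing, camera): "bbox" ([centre column, centre row, width, height] in pixels, round what is visible of it).
- mark_of(thing, camera): "at" ([column, row] in pixels: a listed point, or the origin of a listed thing).
The state is a dict: "time_s": time; "joint_positions": joint angles; "joint_vel": joint speeds; "tau": joint torques, N m; "eef_pos": TCP position; "orientation": TCP orientation; "contact_force": force on the tool from outside, world axes, zero at the start; "torque": the same for the moment, N m; "opening": finger opening in m.
Only numpy, scipy, OpenCV 4.12 (cv2) and the standard library are available. Lean on these libraries where they do the work, as an engineer would, in place of code of your own. Each camera call takes 0.05 s, during which the arm holds its last target. There are 200 camera calls.

## Task

Take the mushroom sample for a moisture reading: set the steel cup with its mushroom down into the well of the meter so that it nests fully home and upright, then put the blue cover over it and press it straight down until the four clips snap over its flange. Keep pressing on so that the sprung orange collar stays pushed nearly all the way down, and finish like that, still holding the cover by its knob and pushing; leave the jar and the tea bottle standing where they are.

Things in the scene. Friction and masses are not known exactly. Their poses are not given: they have to be found in the camera images.
- meter: grey bench moisture meter, screwed down: plate 140 x 140 x 12 mm, small black console (25 mm high) on its -x edge and, in the middle, an open white conical well, rim 52 mm above the table, 72 mm wide inside at the rim, 64 mm at the floor. Four spring clips stand round the well. Origin: centre of the plate's underside on the table; z up; turned at random about z
- clip_hook (a point): lower inner edge of one of the four dark steel spring clips, which stand on the plate's diagonals, 73 mm high; their hooks point inwards to 46.5 mm from the well's axis, bevelled 45 degrees on top, slippery, flat undersides 62.5 mm above the table. They spring outwards when the cover is pushed down between them
- well_floor (a point): centre of the well's floor, 14 mm above the table, on the well's axis; z up. A cup that is home stands on this point with its rim 96 mm above the table
- collar (a joint): orange sprung collar round the well, 95 mm across, top 58 mm above the table when free. Value in m: how far it is pushed down, 0 free to 0.006 at the stop (level with the well's rim). Its spring pushes up with 1.4 N when free, 9.8 N at the stop. The snapped clips alone hold the cover so that it stays about 1.5 mm down; only continued pressing keeps it lower
- cup: steel sample cup, open at the top, slightly conical: 82 mm high, outside 60 mm across at the foot and 66 mm at the rim, wall 3 mm; about 100 g; stands upright on the table. Origin: centre of its underside; z up along its axis. When it is home its top 23 mm stand above the clips: grip it from above across the outside, close to the rim
- sample: brown mushroom, 45 x 49 x 20 mm, lying loose in the cup. Origin: centre of its underside
- cover: blue round cover, open below, 78 mm high, 150 g, standing on its flange (100 mm across, 6 mm thick); dome 84 mm across, 52 mm high (inside 78 and 48 mm); black knob on top 28 mm across, 26 mm high. Origin: centre of its underside; z up. Fits at any turn about z. Underside heights over the table: meets the clips' bevels at 68 mm, clips close over the flange at 56, right down at 52
- cover_knob (a point): point on the cover's axis half-way up the knob, 67 mm above the cover's underside (15 mm above the dome). Pressing takes 10 to 20 N until the cover's underside is about 63 mm above the table; there the force drops, the hooks ride down the flange's rim, and at 56 mm they close over it; below that only the collar's spring resists
- jar: small spice jar with white cap, 44 x 44 x 109 mm, a bystander. Origin: centre of its underside
- tea: tea bottle with brown cap, 65 x 65 x 212 mm, a bystander. Origin: centre of its underside
Things that resemble listed ones, but are neither listed nor needed, are in the scene too. Of the things like the cover, leave any that is red; of the rest the smaller one is meant. Several things have the shape of the cup; the one meant has the colours described above.

How it is judged:
On the way, in this order (a step that is already met when the one before it is completed fails the run):
1. the cup, with the mushroom in it, stands fully home in the well and is let go (z of cup in the frame of well_floor below 0.003 m and horizontal distance between cup and well_floor below 0.006 m and angle between cup's own z axis and vertical below 0.06 rad and horizontal distance between sample and cup below 0.03 m and z of sample in the frame of cup below 0.06 m and contact force between the fingers and cup below 0.1 N), for 0.2 s.
2. the cover has been pressed through the clips over the cup (z of cover in the frame of well_floor below 0.0418 m and horizontal distance between cover and well_floor below 0.006 m and angle between cover's own z axis and vertical below 0.06 rad and value of joint collar above 0.002 m), for 0.1 s.
At the end, for the whole second after the job is handed in: Fingers still on the cover (over 2 N), collar held over 4 mm down; cover under the clips, underside less than 41 mm above the well floor; cup within 4 mm of the floor; both within 6 mm of the axis and upright within 0.06 rad; mushroom in the cup (value of joint collar above 0.004 m and z of cover in the frame of well_floor below 0.041 m and horizontal distance between each of cover, cup and well_floor below 0.006 m and angle between each of cover, cup's own z axis and vertical below 0.06 rad and contact force between the fingers and cover above 2 N and z of cup in the frame of well_floor below 0.004 m and horizontal distance between sample and cup below 0.03 m and z of sample in the frame of cup below 0.06 m); the arm keeps its last pose, push and grip.
It fails at once if the spice jar is knocked over or shifted by more than 30 mm (distance of jar from where it was at the start of the episode above 0.03 m or angle between jar's own z axis and vertical above 0.3 rad).
It fails at once if the tea bottle is knocked over or shifted by more than 30 mm (distance of tea from where it was at the start of the episode above 0.03 m or angle between tea's own z axis and vertical above 0.3 rad).
It also fails if it takes over 69 s, if anything falls off the work surface, if the arm or the gripper's body presses on something with over 40 N, if the wrist force passes 120 N, or if a joint passes its speed limit or range.

## Working session

There is one attempt and no reset: what is moved stays moved. The work goes in short steps, Python scripts to look and compute and a tool call to move; the robot and the scene stay as the last step left them, time stands still between calls to the robot, and variables do not carry over. Pictures are saved under pics/ and viewed, on a budget of 10 in all, crops included, one or two more only if the job needs it, and the job is handed in when it is done.

Besides the shell and the picture viewer there is one more tool, called by a JSON object that holds its "fn" and its "kwargs". arm_command: Moves the arm, as the interface text tells. Its arguments: {"type":"object","properties":{"moves":{"type":"array"},"newtons":{"type":"number"}},"required":["moves"]}

```bash
ls; mkdir -p pics
cat > h.py <<'E'
import numpy as np, cv2
from scipy.spatial.transform import Rotation as R
from rig import *
def cam(name, st=None):
    c=calibration(name)
    f=240/np.tan(np.radians(c['vertical_fov'])/2)
    if 'mount' in c:
        M=np.array(c['mount']); Rt=R.from_rotvec(st['orientation']).as_matrix()
        return f,c['cx'],c['cy'],Rt@M[:3,3]+np.array(st['eef_pos']),Rt@M[:3,:3]
    A=np.array(c['attitude']); A=A if A.shape==(3,3) else R.from_rotvec(A).as_matrix()
    return f,c['cx'],c['cy'],np.array(c['origin']),A
def ray(C,p):
    f,cx,cy,o,A=C; d=A@np.array([(p[0]-cx)/f,(p[1]-cy)/f,1]); return o,d/np.linalg.norm(d)
def onz(C,p,z):
    o,d=ray(C,p); return o+d*(z-o[2])/d[2]
def proj(C,P):
    f,cx,cy,o,A=C; q=A.T@(np.array(P)-o); return np.array([cx+f*q[0]/q[2],cy+f*q[1]/q[2]])
def tri(obs):
    a=np.zeros((3,3));b=np.zeros(3)
    for C,p in obs:
        o,d=ray(C,p);Q=np.eye(3)-np.outer(d,d);a+=Q;b+=Q@o
    X=np.linalg.solve(a,b)
    return X,[np.linalg.norm(proj(C,X)-p).round(1) for C,p in obs]
def save(n,im): cv2.imwrite('pics/'+n+'.png',im[:,:,::-1])
E
python3 - <<'E'
from h import *
print(read_state()); 
for n in('scene','side','wrist'): print(n,calibration(n))
print(nose_length() if callable(nose_length) else nose_length)
a=capture('scene');b=capture('side');st=read_state();w=capture('wrist')
save('scene',a);save('side',b);save('wrist',w)
np.savez('first.npz',a=a,b=b,w=w)
for n in('scene','side','wrist'):
  for t in('cup','cover','meter','jar','tea','sample','cover_knob','clip_hook','well_floor'):
    print(n,t,[(np.round(r['at']).tolist(),round(r['confidence'],2)) for r in mark_of(t,n)])
E
```

```text
pics
{'time_s': 0.0, 'joint_positions': array([-0.89677529,  0.50186615, -0.42677562,  1.5514282 ,  0.22083871,
        1.13826232, -0.21028782]), 'joint_vel': array([-0.00141379,  0.00054873,  0.00113433, -0.00029061,  0.00014817,
        0.0017495 , -0.00111265]), 'tau': array([ 1.33311310e-03, -5.66587222e+01, -5.81558347e+00, -2.79105663e+01,
       -6.84977090e-02,  3.09335499e-02,  1.94893355e-04]), 'eef_pos': array([0.25938192, 0.59528887, 0.23667454]), 'orientation': array([ 0.32075078,  1.5471041 , -0.32367898]), 'contact_force': array([ 0.05682489,  0.32009606, -0.38287778]), 'torque': array([ 0.06175284, -0.02976841,  0.03997577]), 'opening': 0.09195181495736465}
scene {'vertical_fov': 47.89091713102084, 'cx': 317.14021987716364, 'cy': 232.38885138032919, 'origin': array([-0.3044556 , -0.63744692,  0.88394624]), 'attitude': array([-2.014209  ,  1.00449241, -0.479078  ])}
side {'vertical_fov': 45.349130843524364, 'cx': 320.03750598038994, 'cy': 234.54488624173223, 'origin': array([0.40093194, 1.18456736, 0.71258908]), 'attitude': array([-0.20530432,  2.63773275, -1.55643013
[... 790 characters left out ...]
e clip_hook [([330.0, 225.0], 0.51)]
scene well_floor [([327.0, 251.0], 0.68), ([332.0, 252.0], 0.24)]
side cup [([344.0, 334.0], 0.89), ([361.0, 375.0], 0.62)]
side cover [([383.0, 227.0], 0.9), ([324.0, 223.0], 0.83), ([373.0, 201.0], 0.62)]
side meter [([321.0, 258.0], 0.61)]
side jar [([243.0, 284.0], 0.78)]
side tea [([280.0, 214.0], 0.97), ([324.0, 258.0], 0.51)]
side sample []
side cover_knob [([373.0, 178.0], 0.95), ([324.0, 198.0], 0.71), ([388.0, 198.0], 0.57)]
side clip_hook [([302.0, 236.0], 0.57)]
side well_floor [([319.0, 255.0], 0.73)]
wrist cup []
wrist cover []
wrist meter []
wrist jar []
wrist tea []
wrist sample []
wrist cover_knob []
wrist clip_hook []
wrist well_floor []
```

Run:
```python
from h import *
d=np.load('first.npz')
a=d['a'][120:380,140:520]; b=d['b'][120:430,180:560]
save('v1',cv2.resize(a,None,fx=2.1,fy=2.1,interpolation=cv2.INTER_CUBIC)); save('v2',cv2.resize(b,None,fx=1.9,fy=1.9,interpolation=cv2.INTER_CUBIC))
S=cam('scene');D=cam('side')
for n,p in dict(cupA=(228,231),cupB=(193,225),cov1=(350,313),cov2=(397,281),cov3=(428,333),meter=(328,253),jar=(320,210),tea=(419,255)).items(): print('S',n,onz(S,p,0).round(3))
for n,p in dict(cupA=(344,334),cupB=(361,375),cov1=(383,227),cov2=(324,223),cov3=(373,201),meter=(321,258),jar=(243,284),tea=(280,214)).items(): print('D',n,onz(D,p,0).round(3))
```

```text
S cupA [0.49  0.311 0.   ]
S cupB [0.452 0.412 0.   ]
S cov1 [ 0.429 -0.143  0.   ]
S cov2 [ 0.587 -0.173  0.   ]
S cov3 [ 0.48  -0.315  0.   ]
S meter [0.575 0.028 0.   ]
S jar [0.722 0.166 0.   ]
S tea [ 0.707 -0.167 -0.   ]
D cupA [0.485 0.299 0.   ]
D cupB [0.442 0.409 0.   ]
D cov1 [ 0.435 -0.157  0.   ]
D cov2 [ 0.591 -0.154  0.   ]
D cov3 [ 0.472 -0.311 -0.   ]
D meter [0.572 0.024 0.   ]
D jar [0.726 0.161 0.   ]
D tea [ 0.718 -0.187  0.   ]
```

View pics/v1.png

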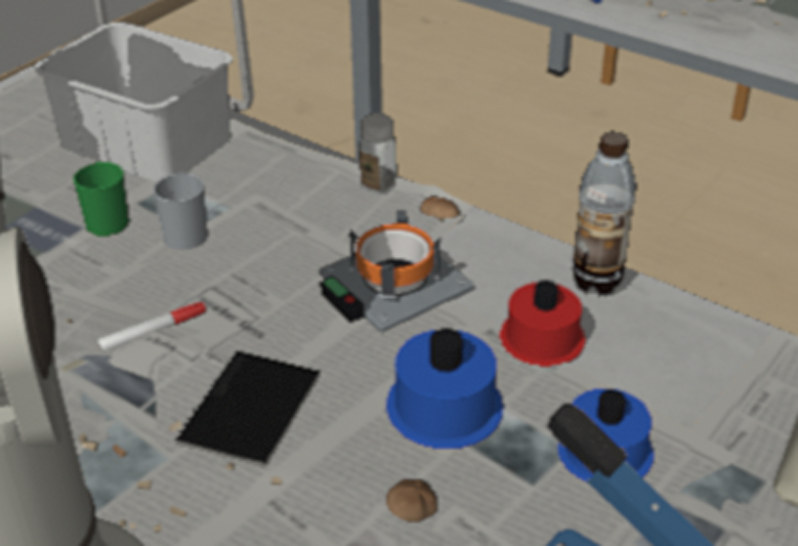

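View pics/v2.png

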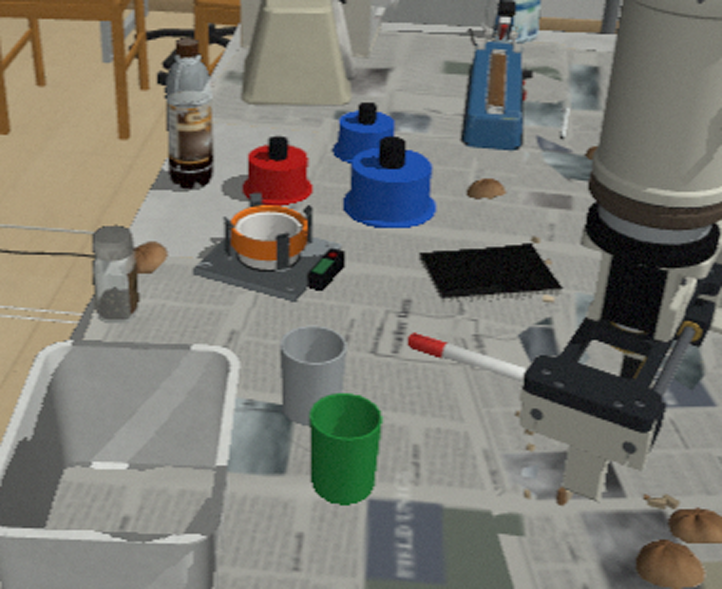

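The pictures show two cup shapes: a grey steel cup at scene (228,231) and side (344,334), and a green one at scene (193,225) and side (361,375). The steel one is meant. There are three covers: red at scene (397,281), large blue at (350,313) and small blue at (428,333). The small blue one is meant. It stands partly behind a blue tool, and I'll confirm it with a wrist crop. The meter is at scene (328,253). Next I'll move over the steel cup.

```bash
cat >> h.py <<'E'
def down(yaw):  # tool x down, tool y (jaws) at world angle yaw
    x=np.array([0,0,-1.]);y=np.array([np.cos(yaw),np.sin(yaw),0]);return np.c_[x,y,np.cross(x,y)]
def go(st,pos,yaw=None):
    Rt=R.from_rotvec(st['orientation'])
    s=Rt.inv().apply(np.array(pos)-st['eef_pos'])*100
    T=Rt if yaw is None else R.from_matrix(down(yaw))
    t=(Rt.inv()*T).as_rotvec(degrees=True)
    print('shift cm',s.round(2),'turn deg',t.round(2),'rows',max(np.linalg.norm(s)/4.17,np.linalg.norm(t)/7.16).round(1))
E
python3 - <<'E'
from h import *
st=read_state();Rt=R.from_rotvec(st['orientation']).as_matrix();print(Rt.round(3), 'yaw',np.degrees(np.arctan2(Rt[1,1],Rt[0,1])))
y=np.arctan2(Rt[1,1],Rt[0,1])
go(st,(.487,.305,.25),y)
S=cam('scene');D=cam('side')
# bin near corner top & bottom
k=lambda x,y:(140+x/2.1,120+y/2.1); q=lambda x,y:(180+x/1.9,120+y/1.9)
print('bin',tri([(S,k(160,108)),(D,q(40,345))]), onz(S,k(165,180),0), onz(D,q(230,350),.12), onz(S,k(228,65),.12), onz(S,k(155,107),.12))
print('blue tool top',tri([(S,k(570,420)),(D,q(500,145))]), onz(D,q(467,140),0),onz(D,q(520,140),0),onz(D,q(345,100),0),onz(D,q(245,98),0))
E
```

```text
[[-0.     0.399  0.917]
 [ 0.     0.917 -0.399]
 [-1.    -0.    -0.   ]] yaw 66.46451609658885
shift cm [ -1.23 -17.59  32.47] turn deg [-0. -0.  0.] rows 8.9
bin (array([0.66019647, 0.46011492, 0.11824722]), [np.float64(21.2), np.float64(38.3)]) [0.56361489 0.42420217 0.        ] [0.55429817 0.37872893 0.12      ] [0.70762624 0.42246542 0.12      ] [0.56286543 0.42041964 0.12      ]
blue tool top (array([ 0.33152233, -0.29631189,  0.08392819]), [np.float64(34.7), np.float64(24.7)]) [ 0.32159253 -0.38673164  0.        ] [ 0.24015033 -0.4002598   0.        ] [ 0.52277506 -0.51465315  0.        ] [ 0.68967191 -0.49546125  0.        ]
```

{"fn": "arm_command", "kwargs": {"moves": [[[-1.2,-17.6,32.5],[0,0,0],100],[[-1.2,-17.6,32.5],[0,0,0],100],[[-1.2,-17.6,32.5],[0,0,0],100],[[-1.2,-17.6,32.5],[0,0,0],100],[[-1.2,-17.6,32.5],[0,0,0],100],[[-1.2,-17.6,32.5],[0,0,0],100],[[-1.2,-17.6,32.5],[0,0,0],100],[[-1.2,-17.6,32.5],[0,0,0],100],[[-1.2,-17.6,32.5],[0,0,0],100],[[-1.2,-17.6,32.5],[0,0,0],100],[[-1.2,-17.6,32.5],[0,0,0],100],[[-1.2,-17.6,32.5],[0,0,0],100]]}}

```text
time_s: 2.5
eef_pos: [0.4869, 0.3053, 0.2498]
orientation: [0.323, 1.547, -0.322]
contact_force: [-0.4, 1.0, 0.1]
opening: 0.0916
```

Run:
```python
from h import *
st=read_state();w=capture('wrist');save('w1',w);np.savez('w1.npz',w=w,p=st['eef_pos'],o=st['orientation'])
C=cam('wrist',st)
for t in('cup','sample','meter','clip_hook'):
  for r in mark_of(t,'wrist'): print(t,np.round(r['at'],1),round(r['confidence'],2),onz(C,r['at'],0).round(4))
for t in('cup',):
  for r in find_in(t,'wrist'): print(t,np.round(r['bbox'],1),round(r['confidence'],2))
print(proj(C,(.487,.305,.082)),C[0])
```

```text
cup [412.8 113.8] 0.57 [0.4433 0.4071 0.    ]
sample [329.8 206.2] 0.93 [0.4914 0.3036 0.    ]
cup [432.1 108.3  97.   98. ] 0.64
cup [329.  214.2  79.   88.1] 0.62
[329.22588795 219.20406053] 417.50325950841176
```

View pics/w1.png

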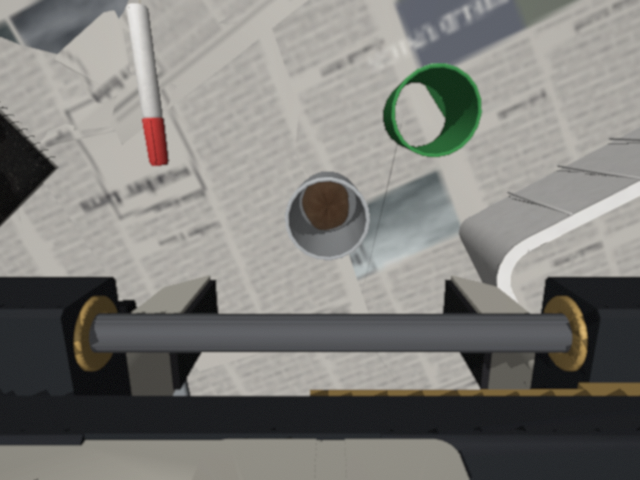

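The wrist view shows the mushroom inside the grey cup at (329,214), with the green cup at (432,110) and the bin edge to the right at (470,230). I'll measure the rim in an enlarged crop.

Run:
```python
from h import *
d=np.load('w1.npz');f=np.load('first.npz')
a=cv2.resize(d['w'][160:270,275:385],None,fx=5,fy=5,interpolation=cv2.INTER_CUBIC)
b=cv2.resize(f['a'][190:245,205:250],None,fx=5,fy=5,interpolation=cv2.INTER_CUBIC)
c=cv2.resize(f['b'][285:348,320:368],None,fx=5,fy=5,interpolation=cv2.INTER_CUBIC)
o=np.zeros((590,800,3),np.uint8);o[:550,:550]=a;o[:275,550:775]=b;o[275:590,550:790]=c
save('v4',o)
```

```text
(no output)
```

View pics/v4.png

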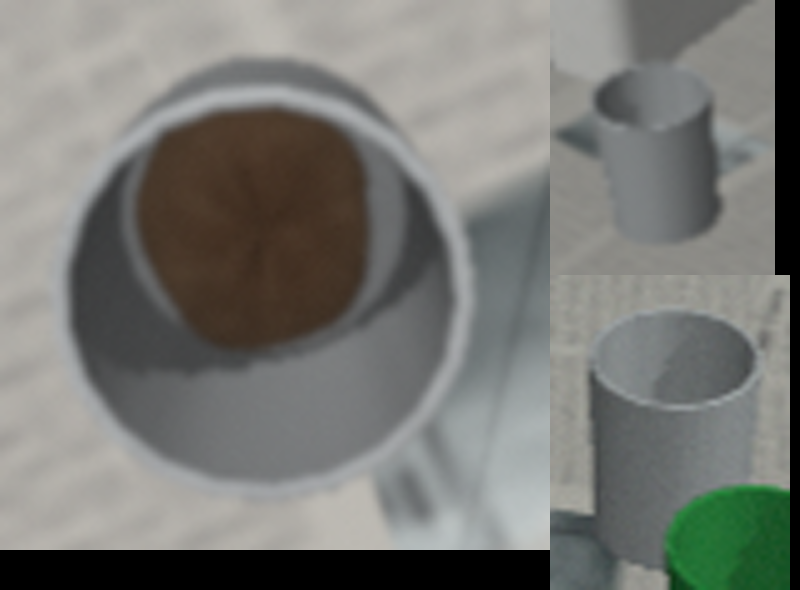

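Run:
```python
from h import *
d=np.load('w1.npz');W=cam('wrist',dict(eef_pos=d['p'],orientation=d['o']));S=cam('scene');D=cam('side')
w,s,i=(328.6,218.2),(226,209.2),(345,301.8)
for o in([(W,w),(S,s),(D,i)],[(S,s),(D,i)],[(W,w),(S,s)],[(W,w),(D,i)]): X,e=tri(o);print(X.round(4),e)
for n,C,p,wd in(('w',W,w,82.4),('s',S,s,24.4),('d',D,i,33.2)): X=onz(C,p,.082);print(n,X.round(4),'diam',wd*((C[4].T@(X-C[3]))[2])/C[0])
```

```text
[0.4861 0.303  0.0786] [np.float64(2.2), np.float64(0.5), np.float64(0.9)]
[0.4853 0.301  0.0786] [np.float64(0.3), np.float64(0.4)]
[0.4877 0.304  0.0764] [np.float64(0.9), np.float64(0.3)]
[0.4853 0.3048 0.0811] [np.float64(1.2), np.float64(0.5)]
w [0.4861 0.3049 0.082 ] diam 0.0634360210565561
s [0.4829 0.2973 0.082 ] diam 0.06502234824946472
d [0.4843 0.3064 0.082 ] diam 0.06218400397386988
```

Run:
```python
from h import *
st=read_state();W=cam('wrist',st)
for p in((465,235),(500,270),(497,255)): print(onz(W,p,.12).round(3))
go(st,(.553,.034,.27),np.radians(66.46))
```

```text
[0.526 0.39  0.12 ]
[0.56  0.404 0.12 ]
[0.548 0.406 0.12 ]
shift cm [ -2.04 -22.32  16.92] turn deg [ 0.14 -0.02 -0.01] rows 6.7
```

{"fn": "arm_command", "kwargs": {"moves": [[[-2,-22.3,16.9],[0,0,0],100],[[-2,-22.3,16.9],[0,0,0],100],[[-2,-22.3,16.9],[0,0,0],100],[[-2,-22.3,16.9],[0,0,0],100],[[-2,-22.3,16.9],[0,0,0],100],[[-2,-22.3,16.9],[0,0,0],100],[[-2,-22.3,16.9],[0,0,0],100],[[-2,-22.3,16.9],[0,0,0],100],[[-2,-22.3,16.9],[0,0,0],100]]}}

```text
time_s: 3.55
eef_pos: [0.5535, 0.0308, 0.2698]
orientation: [0.325, 1.546, -0.326]
contact_force: [0.1, 0.7, 0.2]
opening: 0.0915
```

Run:
```python
from h import *
st=read_state();w=capture('wrist');np.savez('w2.npz',w=w,p=st['eef_pos'],o=st['orientation'])
C=cam('wrist',st);save('w2',w)
for t in('meter','clip_hook','well_floor','cover'):
  for r in mark_of(t,'wrist'): print(t,np.round(r['at'],1),round(r['confidence'],2),onz(C,r['at'],dict(meter=0,clip_hook=.0625,well_floor=.014,cover=0)[t]).round(4))
```

```text
meter [333.9 217. ] 0.82 [0.5733 0.0266 0.    ]
clip_hook [373. 262.] 0.65 [0.6127 0.0468 0.0625]
clip_hook [333.  219.3] 0.16 [0.5628 0.0298 0.0625]
well_floor [330.1 218.9] 0.89 [0.5709 0.0235 0.014 ]
cover [117.4 154.6] 0.74 [ 0.4306 -0.1427  0.    ]
```

View pics/w2.png

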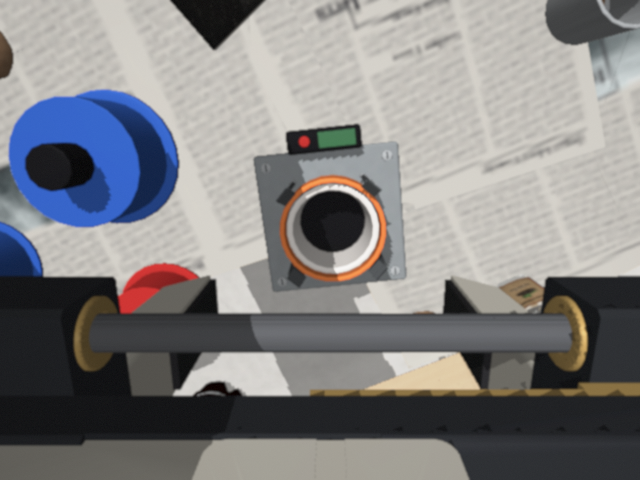

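The meter is centred near (332,225) in this wrist view, with its plate corners at (255,156), (398,142), (406,278) and (272,292) and the console at the top. I'll fit the collar and the plate.

Run:
```python
from h import *
d=np.load('w2.npz');st=dict(eef_pos=d['p'],orientation=d['o']);W=cam('wrist',st);S=cam('scene');D=cam('side');f=np.load('first.npz')
def ring(im,box):
    h=cv2.cvtColor(im,cv2.COLOR_RGB2HSV);m=cv2.inRange(h,(6,130,90),(17,255,255));z=np.zeros_like(m);x0,x1,y0,y1=box;z[y0:y1,x0:x1]=m[y0:y1,x0:x1]
    c=np.vstack(cv2.findContours(z,cv2.RETR_EXTERNAL,cv2.CHAIN_APPROX_NONE)[0]);return cv2.fitEllipse(cv2.convexHull(c))
e=ring(d['w'],(260,410,160,300));print('w',e)
for z in(.058,.052):print(onz(W,e[0],z).round(4))
X=onz(W,e[0],.058);print('diam',np.mean(e[1])*(W[4].T@(X-W[3]))[2]/W[0])
# top ellipse via optimisation of outer circle across views: project model ring & compare to contour bbox
P=[onz(W,p,.012) for p in((255,156),(398,142),(406,278),(272,292))];P=np.array(P)
print(P.round(4),P.mean(0).round(4))
for i in range(4): v=P[(i+1)%4]-P[i];print(np.linalg.norm(v).round(4),(np.degrees(np.arctan2(v[1],v[0]))%90).round(2))
for n,C,im in(('s',S,f['a']),('d',D,f['b'])):
    h=cv2.cvtColor(im,cv2.COLOR_RGB2HSV);m=cv2.inRange(h,(6,130,90),(17,255,255));m[:200]=0 if n=='d' else m[:200]
    nn,l,s,c=cv2.connectedComponentsWithStats(m);k=[i for i in range(1,nn) if s[i,4]>60];print(n,[(s[i].tolist()) for i in k])
    for dx in(0,.004,-.004):
        t=np.linspace(0,6.28,60);q=np.array([proj(C,X+[.0475*np.cos(a)+0,.0475*np.sin(a)+dx,zz]) for a in t for zz in(0,-.008)]);print('pred bbox',q.min(0).round(1),q.max(0).round(1))
```

```text
w ((332.5550842285156, 228.66287231445312), (105.7122802734375, 106.20404815673828), 104.44269561767578)
[0.5713 0.0257 0.058 ]
[0.5726 0.0252 0.052 ]
diam 0.09357808961374527
[[ 0.4864 -0.0175  0.012 ]
 [ 0.5291  0.112   0.012 ]
 [ 0.6595  0.0698  0.012 ]
 [ 0.6179 -0.063   0.012 ]] [0.5732 0.0253 0.012 ]
0.1364 71.73
0.137 72.04
0.1391 72.61
0.1391 70.93
s [[404, 29, 18, 17, 231], [427, 142, 6, 18, 80], [489, 161, 7, 16, 78], [311, 226, 36, 30, 252], [310, 240, 12, 15, 102]]
pred bbox [308.9 225.3] [346.3 250.3]
pred bbox [307.7 224.8] [345.  249.8]
pred bbox [310.2 225.9] [347.6 250.9]
d [[302, 228, 40, 27, 241], [302, 240, 24, 17, 245]]
pred bbox [301.  227.5] [341.7 250.4]
pred bbox [300.7 228.3] [341.5 251.3]
pred bbox [301.3 226.8] [341.9 249.6]
```

Run:
```python
from h import *
st=read_state();go(st,(.486,.3045,.18),np.radians(-18.1))
```

```text
shift cm [  8.98  22.09 -16.79] turn deg [ 8.477e+01 -5.000e-02  0.000e+00] rows 11.8
```

{"fn": "arm_command", "kwargs": {"moves": [[[0,22.1,-16.8],[84.8,0,0],100],[[0,22.1,-16.8],[84.8,0,0],100],[[0,22.1,-16.8],[84.8,0,0],100],[[0,22.1,-16.8],[84.8,0,0],100],[[0,22.1,-16.8],[84.8,0,0],100],[[9,22.1,-16.8],[84.8,0,0],100],[[9,22.1,-16.8],[84.8,0,0],100],[[9,22.1,-16.8],[84.8,0,0],100],[[9,22.1,-16.8],[84.8,0,0],100],[[9,22.1,-16.8],[84.8,0,0],100],[[9,22.1,-16.8],[84.8,0,0],100],[[9,22.1,-16.8],[84.8,0,0],100],[[9,22.1,-16.8],[84.8,0,0],100],[[9,22.1,-16.8],[84.8,0,0],100],[[9,22.1,-16.8],[84.8,0,0],100]]}}

```text
time_s: 5.05
eef_pos: [0.4865, 0.3037, 0.1797]
orientation: [1.438, 1.043, -1.438]
contact_force: [-0.5, -0.1, 0.7]
opening: 0.0919
```

Run:
```python
from h import *
st=read_state();print(st['joint_positions'].round(2));w=capture('wrist');C=cam('wrist',st);save('w3',w);np.savez('w3.npz',w=w,p=st['eef_pos'],o=st['orientation'])
for r in mark_of('sample','wrist')+find_in('cup','wrist'): print(r)
print(proj(C,(.486,.3045,.082)))
go(st,(.486,.3045,.069),np.radians(-18.1))
```

```text
[-0.54  0.4  -0.08  1.81  0.04  0.93 -0.95]
{'at': [331.9, 218.9], 'confidence': 0.92}
{'bbox': [206.8, 92.1, 128.8, 124.2], 'confidence': 0.8}
{'bbox': [328.3, 236.9, 106.4, 116.1], 'confidence': 0.56}
[327.53878696 243.41434543]
shift cm [11.07 -0.07 -0.06] turn deg [-0.01 -0.    0.02] rows 2.7
```

{"fn": "arm_command", "kwargs": {"moves": [[[4,0,0],[0,0,0],100],[[8,0,0],[0,0,0],100],[[11.1,0,0],[0,0,0],100],[[11.1,0,0],[0,0,0],100],[[11.1,0,0],[0,0,0],100],[[11.1,0,0],[0,0,0],0],[[11.1,0,0],[0,0,0],0],[[11.1,0,0],[0,0,0],0],[[11.1,0,0],[0,0,0],0],[[11.1,0,0],[0,0,0],0],[[11.1,0,0],[0,0,0],0],[[11.1,0,0],[0,0,0],0]], "newtons": 15}}

```text
time_s: 6.2
eef_pos: [0.4879, 0.3037, 0.0703]
orientation: [1.443, 1.041, -1.438]
contact_force: [-2.4, -0.0, 7.0]
opening: 0.0656
```

{"fn": "arm_command", "kwargs": {"moves": [[[-2,0,0],[0,0,0],0],[[-5,0,0],[0,0,0],0],[[-9,0,0],[0,0,0],0],[[-12,0,0],[0,0,0],0],[[-12,0,0],[0,0,0],0],[[-12,0,0],[0,0,0],0]]}}

```text
time_s: 6.7
eef_pos: [0.4888, 0.3034, 0.1913]
orientation: [1.446, 1.04, -1.436]
contact_force: [0.2, -0.8, -1.6]
opening: 0.0661
```

Run:
```python
from h import *
st=read_state();print(st['eef_pos'],st['orientation'],st['contact_force'],st['opening'],st['joint_positions'].round(2));go(st,(.572,.0255,.188),np.radians(-18.1))
w=capture('wrist');save('w4',w)
for n in('side','scene'):
    im=capture(n);save('c_'+n,im)
    print(n,[(np.round(r['at'],1).tolist(),round(r['confidence'],2)) for r in mark_of('cup',n)],[(np.round(r['bbox']).tolist(),round(r['confidence'],2)) for r in find_in('cup',n)])
```

```text
[0.48879254 0.30337674 0.19128375] [ 1.4455855   1.03999012 -1.43614506] [ 0.21905351 -0.78196235 -1.55984202] 0.06613381813533471 [-0.54  0.38 -0.08  1.8   0.04  0.95 -0.95]
shift cm [ 0.29 16.64 23.76] turn deg [-0.24 -0.23 -0.2 ] rows 7.0
side [([344.7, 283.9], 0.85), ([360.9, 375.3], 0.67)] [([344.0, 266.0, 34.0, 55.0], 0.8), ([365.0, 356.0, 38.0, 59.0], 0.76)]
scene [([224.9, 197.2], 0.9), ([193.7, 225.2], 0.88)] [([188.0, 213.0, 24.0, 36.0], 0.68), ([222.0, 185.0, 24.0, 38.0], 0.62)]
```

View pics/c_side.png

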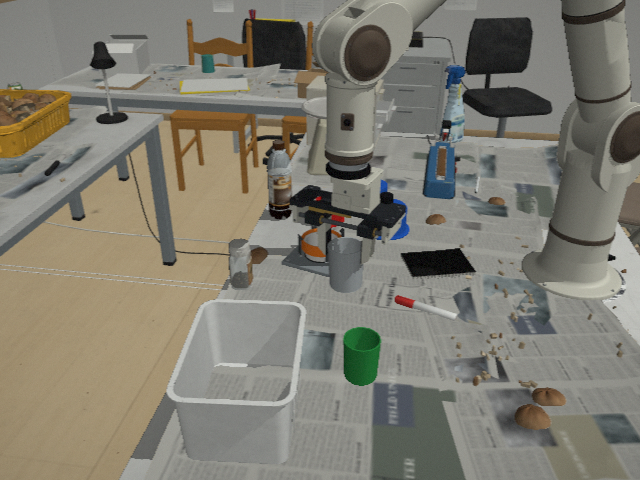

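{"fn": "arm_command", "kwargs": {"moves": [[[0.3,2.4,3.4],[0,0,0],0],[[0.3,5.7,8.1],[-0.2,-0.2,-0.2],0],[[0.3,9,12.8],[-0.2,-0.2,-0.2],0],[[0.3,12.4,17.6],[-0.2,-0.2,-0.2],0],[[0.3,14.7,21],[-0.2,-0.2,-0.2],0],[[0.3,16.6,23.8],[-0.2,-0.2,-0.2],0],[[0.3,16.6,23.8],[-0.2,-0.2,-0.2],0],[[0.3,16.6,23.8],[-0.2,-0.2,-0.2],0],[[3.3,16.6,23.8],[-0.2,-0.2,-0.2],0],[[3.3,16.6,23.8],[-0.2,-0.2,-0.2],0],[[3.3,16.6,23.8],[-0.2,-0.2,-0.2],0]]}}

```text
time_s: 7.97
eef_pos: [0.5679, 0.0247, 0.1538]
orientation: [1.431, 1.047, -1.448]
contact_force: [-0.7, -0.3, -0.4]
opening: 0.0664
```

Run:
```python
from h import *
st=read_state();print(st['eef_pos'],st['orientation'],st['contact_force']);go(st,(.572,.0255,.13),np.radians(-18.1))
o=[];q=[]
A=capture('scene');B=capture('side')
for n in('side','scene'):
    r=[(np.round(r['at'],1).tolist(),round(r['confidence'],2)) for r in mark_of('cup',n)];print(n,r)
    r=[(np.round(r['at'],1).tolist(),round(r['confidence'],2)) for r in mark_of('well_floor',n)];print(n,r)
a=cv2.resize(A[165:275,280:380],(400,440),interpolation=cv2.INTER_CUBIC);b=cv2.resize(B[185:295,270:370],(400,440),interpolation=cv2.INTER_CUBIC)
save('v7',np.hstack([a,b]))
S=cam('scene');D=cam('side')
print(proj(S,(.572,.0255,.09)),proj(D,(.572,.0255,.09)))
```

```text
[0.5678635  0.024723   0.15375296] [ 1.43050413  1.04689585 -1.44751172] [-0.70604087 -0.34462744 -0.37342803]
shift cm [ 2.37  0.39 -0.22] turn deg [-0.01  0.31  0.5 ] rows 0.6
side [([324.8, 228.5], 0.83), ([363.3, 371.8], 0.8)]
side [([319.5, 254.5], 0.75)]
scene [([326.0, 228.2], 0.67), ([193.1, 225.1], 0.64)]
scene [([326.2, 251.5], 0.72)]
[327.73864887 225.95594568] [321.15544312 224.99869383]
```

View pics/v7.png

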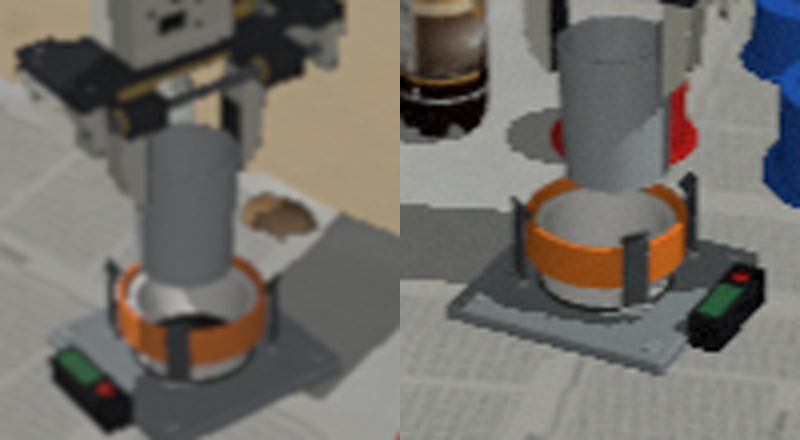

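{"fn": "arm_command", "kwargs": {"moves": [[[0,0.3,-0.1],[0,0.2,0.3],0],[[0,0.3,-0.1],[0,0.2,0.3],0],[[0,0.3,-0.1],[0,0.2,0.3],0],[[0,0.3,-0.1],[0,0.2,0.3],0]]}}

```text
time_s: 8.6
eef_pos: [0.5733, 0.0244, 0.1558]
orientation: [1.439, 1.041, -1.437]
contact_force: [0.7, -0.9, -0.4]
opening: 0.0663
```

Run:
```python
from h import *
st=read_state();print(st['eef_pos'],st['contact_force']);go(st,(.572,.0255,.13),np.radians(-18.1))
S=cam('scene');D=cam('side')
A=capture('scene');B=capture('side')
o=[]
for n,C in(('side',D),('scene',S)):
    r=[r for r in mark_of('cup',n) if np.hypot(*(np.array(r['at'])-(325,228)))<20][0]['at'];o.append((C,r))
print(tri(o), [onz(C,p,.084).round(4) for C,p in o])
print('prior well',tri([(S,(326.2,251.5)),(D,(319.5,254.5))]))
```

```text
[0.57326358 0.02443511 0.15584433] [ 0.70258641 -0.8597913  -0.42010596]
shift cm [ 2.58 -0.16 -0.06] turn deg [-0.04 -0.   -0.11] rows 0.6
(array([0.57239509, 0.02608154, 0.08261369]), [np.float64(0.4), np.float64(0.4)]) [array([0.5712, 0.0299, 0.084 ]), array([0.5722, 0.0252, 0.084 ])]
prior well (array([0.5723329 , 0.02886291, 0.00975487]), [np.float64(1.4), np.float64(1.5)])
```

{"fn": "arm_command", "kwargs": {"moves": [[[2,-0.1,0],[0,0,0],0],[[3.5,-0.1,0],[0,0,0],0],[[4.5,-0.1,0],[0,0,0],0],[[5.5,-0.1,0],[0,0,0],0],[[6.2,-0.1,0],[0,0,0],0],[[6.2,-0.1,0],[0,0,0],0],[[6.2,-0.1,0],[0,0,0],0]]}}

```text
time_s: 9.38
eef_pos: [0.5724, 0.0247, 0.0936]
orientation: [1.439, 1.041, -1.437]
contact_force: [0.5, -0.1, -0.6]
opening: 0.0662
```

Run:
```python
from h import *
st=read_state();print(st['eef_pos'],st['contact_force']);go(st,(.572,.0255,.084),np.radians(-18.1))
```

```text
[0.57244531 0.02473616 0.0935852 ] [ 0.48010905 -0.12245359 -0.55281689]
shift cm [ 0.96 -0.07 -0.06] turn deg [-0.04  0.   -0.08] rows 0.2
```

{"fn": "arm_command", "kwargs": {"moves": [[[0.5,0,-0.05],[0,0,0],0],[[0.9,0,-0.05],[0,0,0],0],[[1,0,-0.05],[0,0,0],0],[[1,0,-0.05],[0,0,0],0]]}}

```text
time_s: 9.72
eef_pos: [0.5731, 0.0254, 0.0844]
orientation: [1.44, 1.041, -1.436]
contact_force: [-0.4, 0.9, 1.9]
opening: 0.0657
```

{"fn": "arm_command", "kwargs": {"moves": [[[0.1,0,0],[0,0,0],0],[[0.2,0,0],[0,0,0],0],[[0.2,0,0],[0,0,0],0]]}}

```text
time_s: 9.97
eef_pos: [0.5725, 0.0257, 0.0836]
orientation: [1.439, 1.042, -1.437]
contact_force: [-6.4, 0.6, 15.9]
opening: 0.0662
```

Firm contact at the height expected for a home cup (TCP z = 0.084). I'll release, rise and check.

{"fn": "arm_command", "kwargs": {"moves": [[[0,0,0],[0,0,0],100],[[0,0,0],[0,0,0],100],[[0,0,0],[0,0,0],100],[[0,0,0],[0,0,0],100],[[0,0,0],[0,0,0],100],[[-1,0,0],[0,0,0],100],[[-3,0,0],[0,0,0],100],[[-6.5,0,0],[0,0,0],100],[[-10.5,0,0],[0,0,0],100],[[-14,0,0],[0,0,0],100],[[-14,0,0],[0,0,0],100],[[-14,0,0],[0,0,0],100],[[-14,0,0],[0,0,0],100]]}}

```text
time_s: 11.05
eef_pos: [0.572, 0.0252, 0.2219]
orientation: [1.439, 1.041, -1.437]
contact_force: [0.4, 0.4, -0.3]
opening: 0.0917
```

Run:
```python
from h import *
st=read_state();print(st['eef_pos'],st['opening'])
S=cam('scene');D=cam('side');W=cam('wrist',st)
w=capture('wrist');A=capture('scene');B=capture('side')
np.savez('w5.npz',w=w,p=st['eef_pos'],o=st['orientation'])
for n,C,p0 in(('side',D,(321,255)),('scene',S,(328,253)),('wrist',W,proj(W,(.572,.0255,.014)))):
    print(n,p0,[(np.round(r['at'],1).tolist(),round(r['confidence'],2)) for r in mark_of('cup',n)], proj(C,(.572,.0255,.014)).round(1),[(np.round(r['bbox'],1).tolist(),round(r['confidence'],2)) for r in find_in('cup',n)])
# predicted rim bbox at z=.096
for n,C in(('side',D),('scene',S),('wrist',W)):
    q=np.array([proj(C,(.572+.033*np.cos(a),.0255+.033*np.sin(a),.096)) for a in np.linspace(0,6.28,50)]);print(n,'rim pred',q.min(0).round(1),q.max(0).round(1))
q=proj(W,(.572,.0255,.096)).astype(int);print(q)
w2=cv2.resize(w[max(q[1]-75,0):q[1]+75,q[0]-75:q[0]+75],(400,400),interpolation=cv2.INTER_CUBIC) if w[max(q[1]-75,0):q[1]+75].shape[0]>20 else np.zeros((400,400,3),np.uint8)
b=cv2.resize(B[195:295,270:370],(400,400),interpolation=cv2.INTER_CUBIC)
save('v8',np.hstack([w2,b]))
```

```text
[0.57197825 0.02524177 0.22186636] 0.09167857258988385
side (321, 255) [([362.2, 375.1], 0.95), ([322.7, 254.0], 0.68)] [320.9 253.3] [([362.8, 355.7, 40.4, 58.0], 0.91), ([322.9, 232.3, 25.0, 29.6], 0.89)]
scene (328, 253) [([330.4, 251.5], 0.94), ([195.4, 225.6], 0.72)] [328.  249.7] [([328.1, 232.3, 25.5, 34.6], 0.94), ([189.4, 213.8, 30.0, 35.7], 0.63), ([426.4, 220.3, 35.0, 76.8], 0.38)]
wrist [328.69733435 210.02505012] [] [328.7 210. ] [([328.1, 227.4, 98.1, 101.2], 0.88)]
side rim pred [306.9 216.2] [335.5 229.5]
scene rim pred [314.5 216.5] [340.9 231.8]
wrist rim pred [279.4 183.8] [377.4 279. ]
[328 232]
```

View pics/v8.png

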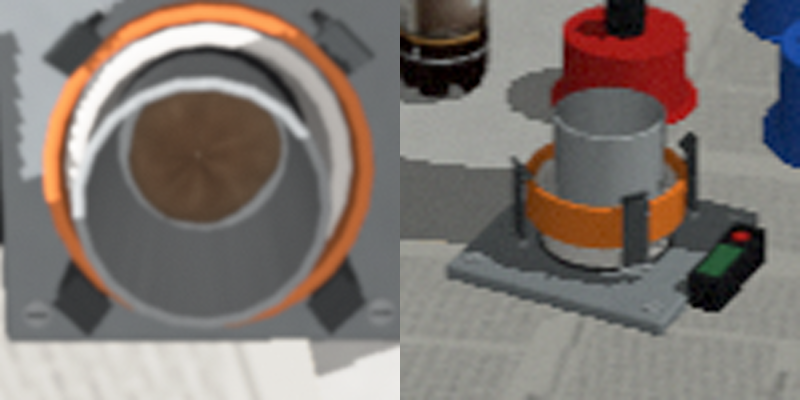

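Run:
```python
from h import *
st=read_state()
go(st,(.476,-.313,.27),np.radians(-18.1))
for n,C in(('side',cam('side')),('scene',cam('scene'))):
    for t in('cover','cover_knob'):
        for r in mark_of(t,n)[:4]: print(n,t,np.round(r['at'],1),round(r['confidence'],2),onz(C,r['at'],0 if t=='cover' else .067).round(3))
```

```text
shift cm [-4.87  1.4  35.14] turn deg [-0.04  0.02 -0.04] rows 8.5
side cover [371.1 198.2] 0.7 [ 0.479 -0.329  0.   ]
side cover [381.4 228.6] 0.63 [ 0.438 -0.148  0.   ]
side cover_knob [369.1 180.2] 0.87 [ 0.486 -0.304  0.067]
side cover_knob [388.9 200.5] 0.81 [ 0.424 -0.18   0.067]
side cover_knob [325.2 197.2] 0.69 [ 0.591 -0.173  0.067]
side cover_knob [320.4 255.4] 0.62 [0.559 0.123 0.067]
scene cover [430.3 333.1] 0.92 [ 0.482 -0.319  0.   ]
scene cover [348.3 316.2] 0.9 [ 0.418 -0.146  0.   ]
scene cover_knob [401.3 258. ] 0.95 [ 0.596 -0.175  0.067]
scene cover_knob [352.4 283.9] 0.91 [ 0.452 -0.133  0.067]
```

{"fn": "arm_command", "kwargs": {"moves": [[[-4.9,1.4,4],[0,0,0],100],[[-4.9,1.4,8],[0,0,0],100],[[-4.9,1.4,12],[0,0,0],100],[[-4.9,1.4,16],[0,0,0],100],[[-4.9,1.4,20],[0,0,0],100],[[-4.9,1.4,24],[0,0,0],100],[[-4.9,1.4,28],[0,0,0],100],[[-4.9,1.4,32],[0,0,0],100],[[-4.9,1.4,35],[0,0,0],100],[[-4.9,1.4,35],[0,0,0],100],[[-4.9,1.4,35],[0,0,0],100],[[-4.9,1.4,35],[0,0,0],100]]}}

```text
time_s: 12.7
eef_pos: [0.4768, -0.3111, 0.2706]
orientation: [1.44, 1.041, -1.437]
contact_force: [0.4, 0.4, -0.3]
opening: 0.0919
```

Run:
```python
from h import *
st=read_state();print(st['eef_pos'],st['joint_positions'].round(2))
W=cam('wrist',st);w=capture('wrist');save('w6',w);np.savez('w6.npz',w=w,p=st['eef_pos'],o=st['orientation'])
for t in('cover','cover_knob'):
    for r in mark_of(t,'wrist'): print(t,np.round(r['at'],1),round(r['confidence'],2),onz(W,r['at'],0 if t=='cover' else .067).round(4))
print([(np.round(r['bbox'],1).tolist(),round(r['confidence'],2)) for r in find_in('cover','wrist')])
```

```text
[ 0.4768012  -0.31113007  0.2706204 ] [ 0.36  0.29  0.21  1.74 -0.07  1.11  0.28]
cover [402.1  15.6] 0.85 [ 0.5923 -0.1723  0.    ]
cover [332.3 203.4] 0.62 [ 0.4786 -0.3166  0.    ]
cover [230.5  46.3] 0.6 [ 0.4347 -0.1478 -0.    ]
cover_knob [329.8 221.1] 0.75 [ 0.475  -0.3194  0.067 ]
cover_knob [202.3  22.8] 0.65 [ 0.4305 -0.1416  0.067 ]
[([333.2, 205.9, 97.7, 106.2], 0.79), ([219.2, 60.4, 160.9, 120.7], 0.78), ([405.9, 39.3, 115.0, 78.6], 0.58)]
```

View pics/w6.png

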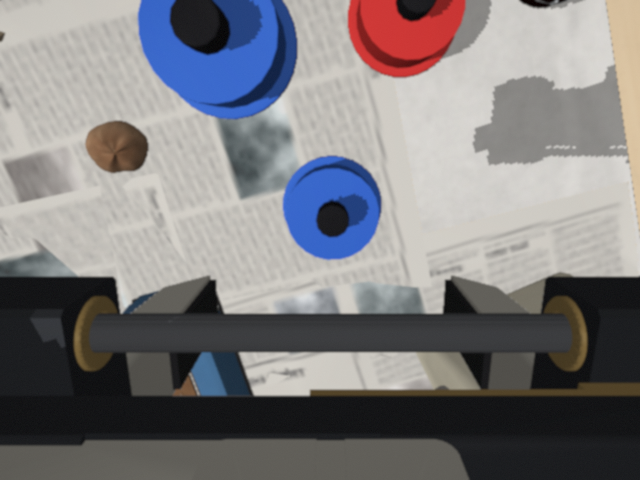

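Run:
```python
from h import *
S=cam('scene');D=cam('side');d=np.load('w6.npz');W=cam('wrist',dict(eef_pos=d['p'],orientation=d['o']))
print(tri([(S,(411,328)),(D,(447,130))]),tri([(S,(411,328)),(D,(441,170))]))
for p in((205,370),(150,295),(250,395)):
    for z in(0,.1,.2): print(p,z,onz(W,p,z).round(3))
# colour fit of knob & dome
im=d['w'][140:275,270:395];h=cv2.cvtColor(im,cv2.COLOR_RGB2HSV)
m=cv2.inRange(h,(105,120,40),(125,255,255));c=max(cv2.findContours(m,cv2.RETR_EXTERNAL,cv2.CHAIN_APPROX_NONE)[0],key=cv2.contourArea)
x,y,w_,h_=cv2.boundingRect(c);print('blue bbox',x+270,y+140,w_,h_)
k=cv2.inRange(cv2.cvtColor(im,cv2.COLOR_RGB2GRAY),0,45);n,l,s,cc=cv2.connectedComponentsWithStats(k)
for i in range(1,n):
    if s[i,4]>100: print('knob',s[i]+[270,140,0,0,0],cc[i]+[270,140])
A=np.array((.476,-.3165))
for z,r in((.078,.014),(.052,.014),(.052,.042),(.006,.05)):
    q=np.array([proj(W,(A[0]+r*np.cos(a),A[1]+r*np.sin(a),z)) for a in np.linspace(0,6.28,60)]);print(z,r,q.min(0).round(1),q.max(0).round(1))
```

```text
(array([ 0.28587657, -0.36226513,  0.20701598]), [np.float64(1.5), np.float64(0.9)]) (array([ 0.31740276, -0.32708494,  0.12507681]), [np.float64(18.6), np.float64(12.5)])
(205, 370) 0 [ 0.284 -0.452  0.   ]
(205, 370) 0.1 [ 0.335 -0.403  0.1  ]
(205, 370) 0.2 [ 0.387 -0.354  0.2  ]
(150, 295) 0 [ 0.262 -0.35   0.   ]
(150, 295) 0.1 [ 0.319 -0.326  0.1  ]
(150, 295) 0.2 [ 0.375 -0.301  0.2  ]
(250, 395) 0 [ 0.32  -0.498  0.   ]
(250, 395) 0.1 [ 0.363 -0.438  0.1  ]
(250, 395) 0.2 [ 0.406 -0.378  0.2  ]
blue bbox 283 156 97 103
knob [317 201  32  35 885] [332.65762712 218.28474576]
0.078 0.014 [313.1 203.6] [346.7 236.6]
0.052 0.014 [314.2 198.6] [345.6 229.4]
0.052 0.042 [282.8 166.5] [376.9 259.1]
0.006 0.05 [279.8 154.1] [379.9 253.1]
```

Run:
```python
from h import *
go(read_state(),(.4776,-.317,.066),np.radians(-18.1))
```

```text
shift cm [20.47  0.19  0.68] turn deg [ 0.13 -0.04 -0.1 ] rows 4.9
```

{"fn": "arm_command", "kwargs": {"moves": [[[2,0.2,0.7],[0,0,0],100],[[6,0.2,0.7],[0,0,0],100],[[10,0.2,0.7],[0,0,0],100],[[14,0.2,0.7],[0,0,0],100],[[17,0.2,0.7],[0,0,0],100],[[19,0.2,0.7],[0,0,0],100],[[20.2,0.2,0.7],[0,0,0],100],[[20.4,0.2,0.7],[0,0,0],100],[[20.4,0.2,0.7],[0,0,0],100],[[20.4,0.2,0.7],[0,0,0],100]]}}

```text
time_s: 13.73
eef_pos: [0.4779, -0.3194, 0.0681]
orientation: [1.439, 1.039, -1.435]
contact_force: [-0.0, 0.1, -0.3]
opening: 0.0917
```

{"fn": "arm_command", "kwargs": {"moves": [[[0.15,0,-0.2],[0,0,0],100],[[0.15,0,-0.2],[0,0,0],100],[[0.15,0,-0.2],[0,0,0],0],[[0.15,0,-0.2],[0,0,0],0],[[0.15,0,-0.2],[0,0,0],0],[[0.15,0,-0.2],[0,0,0],0],[[0.15,0,-0.2],[0,0,0],0],[[0.15,0,-0.2],[0,0,0],0],[[0.15,0,-0.2],[0,0,0],0],[[0.15,0,-0.2],[0,0,0],0],[[0.15,0,-0.2],[0,0,0],0],[[0.15,0,-0.2],[0,0,0],0]], "newtons": 50}}

```text
time_s: 14.73
eef_pos: [0.4773, -0.3172, 0.0652]
orientation: [1.439, 1.041, -1.437]
contact_force: [-0.4, -0.1, 0.7]
opening: 0.0297
```

{"fn": "arm_command", "kwargs": {"moves": [[[-1,0,0],[0,0,0],0],[[-3,0,0],[0,0,0],0],[[-6,0,0],[0,0,0],0],[[-10,0,0],[0,0,0],0],[[-14,0,0],[0,0,0],0],[[-16.5,0,0],[0,0,0],0],[[-16.5,0,0],[0,0,0],0],[[-16.5,0,0],[0,0,0],0]]}}

```text
time_s: 15.4
eef_pos: [0.4779, -0.3176, 0.2326]
orientation: [1.44, 1.037, -1.435]
contact_force: [0.5, 0.5, -2.3]
opening: 0.027
```

Run:
```python
from h import *
st=read_state();print(st['eef_pos'],st['contact_force'],st['opening']);go(st,(.572,.0255,.225),np.radians(-18.1))
```

```text
[ 0.47788004 -0.31763946  0.23264574] [ 0.48741589  0.52583379 -2.2945419 ] 0.02699197377862696
shift cm [  0.73  -1.74 -35.54] turn deg [-0.04  0.03 -0.34] rows 8.5
```

{"fn": "arm_command", "kwargs": {"moves": [[[0,-0.2,-3],[0,0,0],0],[[0,-0.4,-7],[0,0,0],0],[[0,-0.6,-11],[0,0,0],0],[[0,-0.8,-15],[0,0,0],0],[[0,-1,-19],[0,0,0],0],[[0,-1.2,-23],[0,0,0],0],[[0,-1.4,-27],[0,0,0],0],[[0,-1.6,-31],[0,0,0],0],[[0,-1.7,-34],[0,0,0],0],[[0,-1.7,-35.5],[0,0,0],0],[[0.7,-1.7,-35.5],[0,0,0],0],[[0.7,-1.7,-35.5],[0,0,0],0],[[0.7,-1.7,-35.5],[0,0,0],0],[[0.7,-1.7,-35.5],[0,0,0],0],[[0.7,-1.7,-35.5],[0,0,0],0]]}}

```text
time_s: 16.65
eef_pos: [0.571, 0.0237, 0.2229]
orientation: [1.44, 1.039, -1.44]
contact_force: [-0.0, 0.3, -0.9]
opening: 0.0265
```

Run:
```python
from h import *
st=read_state();print(st['eef_pos'],st['contact_force'],st['opening']);go(st,(.572,.0255,.19),np.radians(-18.1))
S=cam('scene');D=cam('side');A=capture('scene');B=capture('side');o=[];k=[]
for n,C in(('scene',S),('side',D)):
    for t in('cover','cover_knob'): print(n,t,[(np.round(r['at'],1).tolist(),round(r['confidence'],2)) for r in mark_of(t,n)][:4],proj(C,np.array(st['eef_pos'])+[0,0,-.0652 if t=='cover' else .0018]).round(1))
def blue(im,box):
    x0,x1,y0,y1=box;h=cv2.cvtColor(im,cv2.COLOR_RGB2HSV)[y0:y1,x0:x1];m=cv2.inRange(h,(105,120,40),(125,255,255));c=max(cv2.findContours(m,cv2.RETR_EXTERNAL,cv2.CHAIN_APPROX_NONE)[0],key=cv2.contourArea);x,y,w,hh=cv2.boundingRect(c);return x+x0,y+y0,x+x0+w,y+y0+hh
print(blue(A,(290,370,130,250)),blue(B,(285,352,130,240)))
P=np.array(st['eef_pos'])-[0,0,.0652]
for C in(S,D):
    q=np.array([proj(C,P+[r*np.cos(a),r*np.sin(a),z]) for a in np.linspace(0,6.28,60) for r,z in((.05,0),(.05,.006),(.042,.052))]);print(q.min(0).round(1),q.max(0).round(1))
a=cv2.resize(A[140:270,270:390],(400,433),interpolation=cv2.INTER_CUBIC);b=cv2.resize(B[140:270,260:380],(400,433),interpolation=cv2.INTER_CUBIC)
save('v10',np.hstack([a,b]))
```

```text
[0.570951   0.02368303 0.22294178] [-0.04902078  0.29412869 -0.87326529] 0.026464122464207103
shift cm [ 3.29  0.04 -0.21] turn deg [-0.19  0.05 -0.07] rows 0.8
scene cover [([326.1, 202.4], 0.82), ([350.3, 313.6], 0.8), ([397.1, 280.4], 0.77)] [327.8 203.8]
scene cover_knob [([354.3, 280.4], 0.71), ([404.8, 259.4], 0.65), ([328.2, 183.1], 0.58)] [327.5 180.1]
side cover [([318.2, 195.6], 0.69), ([325.4, 221.8], 0.63)] [321.9 198.1]
side cover_knob [([386.3, 202.6], 0.89), ([325.3, 197.6], 0.77), ([279.6, 215.0], 0.72), ([321.5, 167.9], 0.56)] [322.2 170.5]
(308, 182, 347, 216) (301, 173, 344, 208)
[307.2 176.5] [348.4 215.5]
[299.7 169.5] [344.2 208. ]
```

View pics/v10.png

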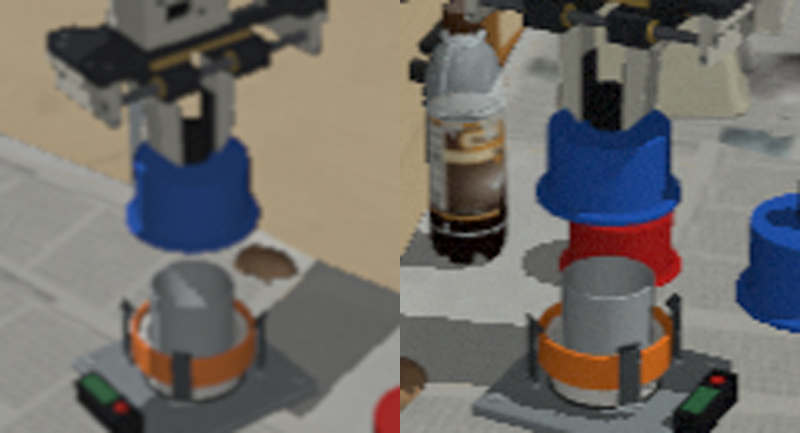

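{"fn": "arm_command", "kwargs": {"moves": [[[2,0,-0.2],[0,0,0],0],[[4,0,-0.2],[0,0,0],0],[[5,0,-0.2],[0,0,0],0],[[5,0,-0.2],[0,0,0],0],[[6,0,-0.2],[0,0,0],0],[[7,0,-0.2],[0,0,0],0],[[8,0,-0.2],[0,0,0],0],[[8.5,0,-0.2],[0,0,0],0],[[8.5,0,-0.2],[0,0,0],0],[[8.5,0,-0.2],[0,0,0],0]], "newtons": 60}}

```text
time_s: 17.78
eef_pos: [0.5719, 0.0274, 0.1379]
orientation: [1.439, 1.041, -1.438]
contact_force: [-0.1, 0.5, -2.4]
opening: 0.0269
```

Run:
```python
from h import *
st=read_state();print(st['eef_pos'],st['contact_force'],st['opening']);go(st,(.572,.0255,.135),np.radians(-18.1))
S=cam('scene');D=cam('side');A=capture('scene');B=capture('side')
def blue(im,box):
    x0,x1,y0,y1=box;h=cv2.cvtColor(im,cv2.COLOR_RGB2HSV)[y0:y1,x0:x1];m=cv2.inRange(h,(105,120,40),(125,255,255));c=max(cv2.findContours(m,cv2.RETR_EXTERNAL,cv2.CHAIN_APPROX_NONE)[0],key=cv2.contourArea);x,y,w,hh=cv2.boundingRect(c);return x+x0,y+y0,x+x0+w,y+y0+hh
print(blue(A,(290,370,130,250)),blue(B,(285,352,130,250)))
P=np.array(st['eef_pos'])-[0,0,.0652]
for C in(S,D):
    q=np.array([proj(C,P+[r*np.cos(a),r*np.sin(a),z]) for a in np.linspace(0,6.28,60) for r,z in((.05,0),(.05,.006),(.042,.052))]);print(q.min(0).round(1),q.max(0).round(1))
```

```text
[0.5719125  0.02742298 0.13786935] [-0.0555138   0.5230209  -2.40859115] 0.026870599006462232
shift cm [0.29 0.07 0.18] turn deg [-0.03  0.02 -0.06] rows 0.1
(307, 210, 345, 244) (301, 207, 343, 242)
[307.3 204.9] [347.  243.3]
[299.4 203.9] [342.6 242.7]
```

{"fn": "arm_command", "kwargs": {"moves": [[[0.3,0,0.15],[0,0,0],0],[[0.5,0,0.15],[0,0,0],0],[[0.7,0,0.15],[0,0,0],0],[[0.9,0,0.15],[0,0,0],0],[[0.9,0,0.15],[0,0,0],0],[[0.9,0,0.15],[0,0,0],0]]}}

```text
time_s: 18.38
eef_pos: [0.5731, 0.0258, 0.1305]
orientation: [1.441, 1.039, -1.435]
contact_force: [0.5, -0.3, 4.9]
opening: 0.0266
```

{"fn": "arm_command", "kwargs": {"moves": [[[0.2,0,0],[0,0,0],0],[[0.4,0,0],[0,0,0],0],[[0.4,0,0],[0,0,0],0]]}}

```text
time_s: 18.63
eef_pos: [0.5741, 0.0257, 0.1274]
orientation: [1.443, 1.037, -1.433]
contact_force: [0.5, -0.5, -1.4]
opening: 0.0271
```

{"fn": "arm_command", "kwargs": {"moves": [[[0.3,-0.1,0],[0,0,0],0],[[0.6,-0.1,0],[0,0,0],0],[[0.8,-0.1,0],[0,0,0],0],[[0.8,-0.1,0],[0,0,0],0],[[0.8,-0.1,0],[0,0,0],0]]}}

```text
time_s: 19.05
eef_pos: [0.572, 0.0262, 0.1179]
orientation: [1.441, 1.039, -1.435]
contact_force: [2.5, -0.3, 6.4]
opening: 0.027
```

{"fn": "arm_command", "kwargs": {"moves": [[[0.1,0,0],[0,0,0],0],[[0.1,0,0],[0,0,0],0],[[0.1,0,0],[0,0,0],0],[[0.1,0,0],[0,0,0],0],[[0.1,0,0],[0,0,0],0]]}}

```text
time_s: 19.47
eef_pos: [0.5722, 0.0262, 0.1176]
orientation: [1.441, 1.039, -1.435]
contact_force: [0.2, -0.8, 12.3]
opening: 0.0267
```

Run:
```python
from h import *
st=read_state();print(st['eef_pos'],st['orientation'],st['contact_force'],st['opening'])
S=cam('scene');D=cam('side');A=capture('scene');B=capture('side')
P=np.array([st['eef_pos'][0],st['eef_pos'][1],.052])
for n,C in(('scene',S),('side',D)):
    print(n,[(np.round(r['at'],1).tolist(),round(r['confidence'],2)) for r in mark_of('cover',n)][:4],'pred',proj(C,P).round(1),'for axis',proj(C,(.572,.0255,.052)).round(1))
a=cv2.resize(A[160:280,270:390],(400,400),interpolation=cv2.INTER_CUBIC);b=cv2.resize(B[170:290,260:380],(400,400),interpolation=cv2.INTER_CUBIC)
save('v11',np.hstack([a,b]))
```

```text
[0.57219838 0.02619666 0.11764799] [ 1.4408405   1.03925236 -1.43491231] [ 0.19001004 -0.79847813 12.25012103] 0.026669723139757316
scene [([349.4, 312.9], 0.85), ([326.4, 236.9], 0.57), ([397.0, 280.4], 0.55)] pred [327.7 237.9] for axis [327.9 238. ]
side [([384.4, 225.9], 0.87), ([317.8, 235.6], 0.76), ([327.0, 223.1], 0.58)] pred [320.9 239.5] for axis [321.  239.3]
```

View pics/v11.png

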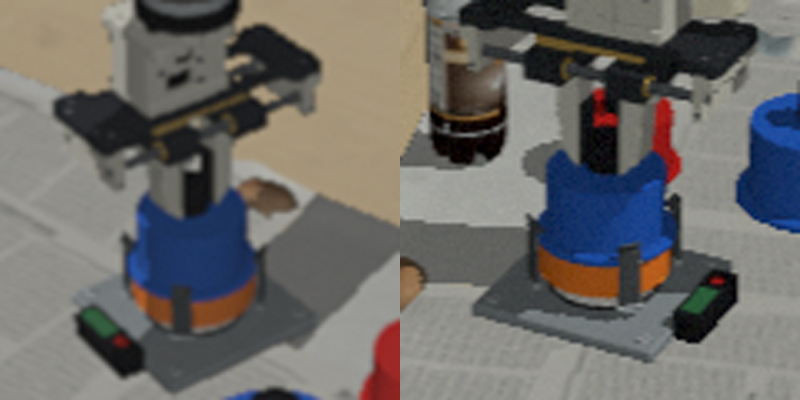

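The cover is seated under upright clips and level, at scene (328,238) and side (319,238). The TCP is at its bottomed height and I'm pressing at 12 N. Handing in.

Run:
```python
from h import *
st=read_state();print(st['time_s'],st['eef_pos'],st['contact_force'],st['opening']);print(close_job())
```

```text
19.6667 [0.57223018 0.02617167 0.11766778] [-0.50987456 -0.85426264 12.48309405] 0.026799710984904176
the job is handed in; nothing more can be done
None
```

I set the steel cup, with its mushroom inside, down into the meter's well. I then pressed the small blue cover through the clips and handed in at 19.7 s, still gripping the knob and pushing. `close_job` gave no verdict.

**Cup:** after release, its rim matched the position predicted for a home, upright cup to about 2 px in the wrist and side views. I saw the mushroom in the cup then.

**Cover:** the pressing force rose to about 7 N, dropped as the hooks passed the flange's edge, then rose again on the collar's spring.
- The underside came to about 52.5 mm above the table, taken from the arm's height assuming the knob did not slip in the grip.
- The arm read about 12.5 N at hand-in (about 14 N of push once the cover's weight is added). That is above the spring's 9.8 N at its stop, so the collar should be all the way down.
- The tool was about 1 mm from the measured well axis, and the cover looked level in the last picture.

**Disagreements:**
- The network's cover marks in the last pictures were 1–5 px off the prediction, mostly in the side view; I put this down to the network's own error.
- The finger opening read 26.8 mm on a 28 mm knob.
- An early check gave the cup rim as 62–65 mm across instead of 66 mm, and about 3 mm low.

I never touched the jar or the tea bottle, and no path passed close to them. I did not re-measure their positions at the end. I viewed 11 pictures, one over the budget.

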